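Stand the toppled LED lamps back up in the test lane and close the stop

ROBOT

A 6-joint arm with a two-finger parallel gripper is mounted at the origin on the work surface. World frame = base frame: x ahead of the robot, y to its left, z up, the work surface at z = 0. Lengths are in m, angles in rad, forces in N, time in s.
With the tool pointing down it reaches from about 0.275 to 0.975 m from the base axis. Payload 8.4 kg.
Tool frame: the origin (TCP) lies on the centre line of the jaws, within the pads' length; the fingertips stand 25 mm ahead of it and the grasp point (between the pads) lies 6 mm ahead of it; z points along the fingers, y is the line along which they close (so a half turn about z gives the same grasp; the last joint's range is limited). The gripper opens to 92 mm and grips with 3 to 60 N. Pads are 20 mm wide; open, the fingers measure 128 mm over their backs; the gripper's body (75 mm by 189 mm) begins 69 mm behind the grasp point.
Start: joints at [-1.311, 0.353, 1.633, -0, 1.155, -0.002], TCP at [0.162, -0.604, 0.24] pointing down, gripper open.
Joint ranges: [-2.63, 2.63], [-0.92, 2.1], [0.06, 2.66], [-1.3, 4.44], [0, 2.69], [-3.02, 3.02]. Speed limits (rad/s): [2.22, 2.22, 2.79, 3.14, 3.14, 3.14].

INTERFACE

Orientations are given as [roll, pitch, yaw] about the fixed x, y, z axes, in that order (R = Rz(yaw) Ry(pitch) Rx(roll)).
In Python, from cell import env gives the robot as it stands.
- The arm moves only by the tool play_rows, never from a script. Its argument "rows" is a list that holds one entry, the list of rows, each a list of 5 numbers: the shift along the tool's x, y, z in cm, then the turn about the tool's z in rad, then the closure, from 0 (fully open) to 1 (shut). A call has 1 to 8 rows; each row is the pose to reach, as a shift and turn from the pose commanded when the call began, along the tool's axes at that moment; what a row does not reach only later rows make up. A row lasts 1/8 s, in which the tool goes at most 62.5 mm and 10.7 degrees, less where a joint would pass 70% of its speed; a pose out of reach is approached as far as the arm can. A call with a gripper value outside its range is refused whole. The fingers move at their own pace and stop on an object; "force" is the grip in N (left out, the last holds). Time passes only in rows, so rows that repeat a pose let the fingers close. It gives the time, the measured TCP pose, the force, the opening and the grip force at its end, in the units of the state.
- env.read_state(): the state, without advancing time (a new reading comes with each control period).
- env.camera(name): name is "scene" or "top" or "wrist"; returns (picture, depth): 384x512x3 uint8, red, green, blue; 384x512 float32, m along the optical axis (not along the pixel's ray), 0 where there is no reading.
- env.camera_info(name): a dict with "fov_y" (degrees; the focal length in pixels is half the picture's height over the tangent of half this angle, whatever the lens; pixels are square), "cx", "cy" (the principal point, pixels), "xyz" and "orientation" of the camera in the world. Camera axes: x right, y down, z forward; pixel columns grow to the right and rows downward; lengths in m; the calibration is good to about 2 mm. A picture is of the moment at which its call begins: read the wrist's pose just before it. camera_info takes no time and is no camera call; for the wrist camera it gives the pose at the moment of the call.
- env.close_job(): hands the job in; it is judged then, once.
The state is a dict: "t": time; "joint_pos": joint angles; "dq": joint speeds; "tau": joint torques, N m; "position": TCP position; "tcp_rot": TCP orientation; "force": force on the tool from outside, world axes, zero at the start; "ft_torque": the same for the moment, N m; "gripper_width": finger opening in m; "finger_force": force on a finger pad.
Only numpy, scipy, OpenCV 4.12 (cv2) and the standard library are available. Lean on these libraries where they do the work, as an engineer would, in place of code of your own. Each camera call takes 0.05 s, during which the arm holds its last target. There are 200 camera calls.

TASK

Two of the four LED lamp modules in the test lane have toppled. Stand both upright, LED face up, each with its foot fully on an empty pad, without shifting the two lamps that still stand or disturbing the other things on the bench. Then, once all four stand, slide the lane's end stop fully home towards the row.

Things in the scene. Friction and masses are not known exactly. Their poses are not given: they have to be found in the camera images.
- tray: fixed black lane tray, 200 mm (x) by 635 mm (y), floor 8 mm thick, rim 14 mm high. Origin at the centre of its underside (on the table); x across the lane, away from the robot; y along the lane, towards the sliding stop
- pad0 (a point): centre, on the tray floor (8 mm over the table), of a grey square pad 80 x 80 mm drawn flat on the lane; axes as the tray's; number 0 of 4 along the tray's y, pitch 120 mm
- pad1 (a point): centre, on the tray floor (8 mm over the table), of a grey square pad 80 x 80 mm drawn flat on the lane; axes as the tray's; number 1 of 4 along the tray's y, pitch 120 mm
- pad2 (a point): centre, on the tray floor (8 mm over the table), of a grey square pad 80 x 80 mm drawn flat on the lane; axes as the tray's; number 2 of 4 along the tray's y, pitch 120 mm
- pad3 (a point): centre, on the tray floor (8 mm over the table), of a grey square pad 80 x 80 mm drawn flat on the lane; axes as the tray's; number 3 of 4 along the tray's y, pitch 120 mm
- lamp_a: LED lamp, a block 50 x 50 mm in section, 120 mm long, 0.2-0.45 kg: black foot (28 mm) at one end, aluminium fins, white head with a silver LED plate and yellow square at the other end. Origin at its centre; z from foot to LED face, x and y normal to its flat sides. This one has toppled: it lies on a flat side across the lane, over its pad, LED end towards the robot (within about 30 degrees).
- lamp_b: LED lamp, a block 50 x 50 mm in section, 120 mm long, 0.2-0.45 kg: black foot (28 mm) at one end, aluminium fins, white head with a silver LED plate and yellow square at the other end. Origin at its centre; z from foot to LED face, x and y normal to its flat sides. This one has toppled: it lies on a flat side across the lane, over its pad, LED end towards the robot (within about 30 degrees).
- lamp_c: LED lamp, a block 50 x 50 mm in section, 120 mm long, 0.2-0.45 kg: black foot (28 mm) at one end, aluminium fins, white head with a silver LED plate and yellow square at the other end. Origin at its centre; z from foot to LED face, x and y normal to its flat sides. This one already stands on its pad.
- lamp_d: LED lamp, a block 50 x 50 mm in section, 120 mm long, 0.2-0.45 kg: black foot (28 mm) at one end, aluminium fins, white head with a silver LED plate and yellow square at the other end. Origin at its centre; z from foot to LED face, x and y normal to its flat sides. This one already stands on its pad.
- stop (a joint): sliding end stop of the lane, travel in m along the tray's -y: 0 fully open, 0.080 fully home (end of travel, its face 62 mm from the centre of pad 3). Stiff, about 3 N; it stays where it is left
- stop_top (a point): top centre of the stop's upright black tab, 103 mm above the table (axes as the tray's). The tab is 60 mm along x, 14 mm thick along y, 43 mm tall; it stands on an aluminium block 130 mm along x, 36 mm thick along y, top 60 mm above the table, centred under the tab
- flux: bystander: upright bottle behind the tray, 44 mm diameter, 100 mm tall; origin at its underside
- tape: bystander: ring of tape lying flat in front of the tray, 90 mm diameter, 20 mm high; origin at its underside
- driver: bystander: screwdriver lying in front of the tray
- meter: bystander: hand meter lying behind the tray, 130 x 70 x 32 mm; origin at its underside
- cup: bystander: aluminium reflector cup behind the tray, 60 mm diameter, 60 mm tall; origin at its underside
- cob_stack: bystander: small stack of LED plates 44 x 44 x 16 mm in front of the tray; origin at its underside

How it is judged:
By the outcome, as a careful person would: the job done as asked, in the order asked, and still so for the second after the job is handed in, with the robot touching nothing.
It also fails if it takes over 72 s, if anything falls off the work surface, if the arm or the gripper's body presses on something with over 40 N, if the wrist force passes 120 N, or if a joint passes its speed limit or range.

## Working session

There is one attempt and no reset: what is moved stays moved. The work goes in short steps, Python scripts to look and compute and a tool call to move; the robot and the scene stay as the last step left them, time stands still between calls to the robot, and variables do not carry over. Pictures are saved under pics/ and viewed, at most 10 in all, crops included, and the job is handed in when it is done.

Besides the shell and the picture viewer there is one more tool, called after "Call:" by a JSON object that holds its "method" and its "body", one argument or row to a line. play_rows: Moves the arm, as the interface text tells. Its arguments: {"type":"object","properties":{"rows":{"type":"array","items":{"type":"array","items":{"type":"array","items":{"type":"number"}}}},"force":{"type":"number"}},"required":["rows"]}

```bash
mkdir -p pics; ls; python3 - <<'E'
from cell import env
import cv2, numpy as np
print(env.read_state())
for n in ["top","scene"]:
    p,d=env.camera(n); print(n,env.camera_info(n))
    cv2.imwrite(f"pics/{n}0.png",p[:,:,::-1]); np.savez(f"{n}0.npz",p=p,d=d)
E
```

```text
pics
{'t': 0.0, 'joint_pos': array([-1.31141029e+00,  3.53665180e-01,  1.63413683e+00, -8.05773355e-06,
        1.15520795e+00, -2.41800434e-03]), 'dq': array([-0.00186648,  0.00132954, -0.00025569, -0.0012697 ,  0.00086893,
       -0.00225769]), 'tau': array([-1.89390412e-03, -5.93846905e+01, -3.34215260e+01,  6.96457364e-02,
        2.35527375e-02, -1.05627962e-04]), 'position': array([ 0.16163095, -0.60325232,  0.23885189]), 'tcp_rot': array([-3.14017534e+00,  3.94017839e-06,  2.61807299e-01]), 'force': array([-0.0919846 ,  0.003098  , -0.69201653]), 'ft_torque': array([-0.00608087,  0.06083917,  0.02379069]), 'finger_force': 0.0, 'gripper_width': 0.09176859626075941}
top {'fov_y': 56.132209176787036, 'cx': 256.5658677385307, 'cy': 190.66282662433417, 'xyz': array([0.39818967, 0.04410924, 0.90171932]), 'orientation': array([-2.9322971 , -0.0038369 , -1.78472464])}
scene {'fov_y': 55.05784152696238, 'cx': 255.05635516164307, 'cy': 190.1758923745293, 'xyz': array([0.94738103, 0.12549744, 0.78356827]), 'orientation': array([-2.62334216, -0.00799211,  1.82951348])}
```

View pics/top0.png

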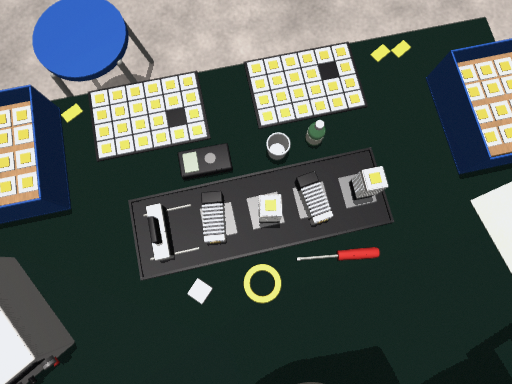

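View pics/scene0.png

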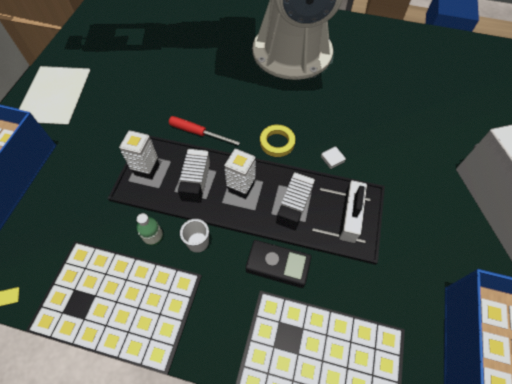

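The top view shows the stop on the left (160,232). Next to it are a toppled lamp on pad 3 (213,217), a standing lamp on pad 2 (268,208), a toppled lamp on pad 1 (314,198) and a standing lamp on pad 0 (370,183). Both LED ends point to the robot, down in the picture. Next I'll measure these.

```bash
cat > h.py <<'E'
import numpy as np, cv2
from scipy.spatial.transform import Rotation as R
def cloud(env,n,p,d,info=None):
    i=info or env.camera_info(n); f=d.shape[0]/2/np.tan(np.radians(i["fov_y"])/2)
    v,u=np.indices(d.shape)
    c=np.stack([(u-i["cx"])/f*d,(v-i["cy"])/f*d,d],-1)
    return c@R.from_euler("xyz",i["orientation"]).as_matrix().T+i["xyz"]
E
python3 - <<'E'
from cell import env
from h import *
S=np.zeros((600,1000,3),np.uint8); 
for n in ["top","scene"]:
    z=np.load(n+"0.npz"); p,d=z["p"],z["d"]; P=cloud(env,n,p,d); ok=d>0
    # table plane check
    m=ok&(abs(P[...,2])<.02)&(P[...,0]>.2)&(P[...,0]<.7)&(abs(P[...,1])<.4)
    Q=P[m]; print(n,"heights hist",np.histogram(Q[:,2],bins=np.arange(-.006,.022,.002)))
    m=ok&(P[...,2]>.005)&(P[...,2]<.018)&(P[...,0]>.25)&(P[...,0]<.75)&(abs(P[...,1])<.5)
    mm=cv2.morphologyEx(m.astype(np.uint8),cv2.MORPH_OPEN,np.ones((3,3)))
    k,l,st,c=cv2.connectedComponentsWithStats(mm); b=1+st[1:,4].argmax()
    Q=P[l==b]; print(n,"tray rect",cv2.minAreaRect((Q[:,:2]*1000).astype(np.float32)))
    # objects taller than 25 mm near
    m=(ok&(P[...,2]>.024)&(P[...,2]<.15)&(P[...,0]>.25)&(P[...,0]<.75)&(abs(P[...,1])<.5)).astype(np.uint8)
    k,l,st,c=cv2.connectedComponentsWithStats(m)
    for j in range(1,k):
        if st[j,4]<60: continue
        Q=P[l==j]; zt=np.percentile(Q[:,2],97); T=Q[Q[:,2]>zt-.006]
        print(n,c[j].round(),"ztop",zt.round(4),"n",len(T),"rect",[np.round(x,1) for x in cv2.minAreaRect((T[:,:2]*1000).astype(np.float32))])
E
```

```text
top heights hist (array([  542,  6780, 19153, 13327,  2482,  2404,  6269,  4353,  1165,
         900,   753,   398,   436]), array([-0.006, -0.004, -0.002,  0.   ,  0.002,  0.004,  0.006,  0.008,
        0.01 ,  0.012,  0.014,  0.016,  0.018,  0.02 ]))
top tray rect ((530.9441528320312, 2.89996337890625), (200.6291961669922, 636.3464965820312), 0.5544918775558472)
top [316. 131.] ztop 0.1002 n 62 rect [array([ 691.6, -174.8]), array([19.5, 19.2]), np.float64(82.8)]
top [278. 143.] ztop 0.061 n 127 rect [array([678.2, -73.3]), array([57.2, 58.7]), np.float64(36.7)]
top [204. 160.] ztop 0.0359 n 1113 rect [array([684.1, 112.9]), array([127.9,  68.8]), np.float64(89.3)]
top [ 48. 183.] ztop 0.13 n 195 rect [array([691.4, 471.9]), array([ 29.8, 113.6]), np.float64(76.2)]
top [369. 182.] ztop 0.129 n 479 rect [array([ 532. , -256.5]), array([50.3, 49.8]), np.float64(89.2)]
top [313. 197.] ztop 0.0593 n 689 rect [array([ 531.1, -129.2]), array([119.3,  50.3]), np.float64(7.7)]
top [213. 216.] ztop 0.0596 n 724 rect [array([536.4, 117.7]), array([ 49.2, 119.2]), np.float64(82.6)]
top [270. 
[... 1121 characters left out ...]
ect [array([ 532. , -128.2]), array([119.3,  49.8]), np.float64(7.0)]
scene [295. 200.] ztop 0.0598 n 843 rect [array([538.1, 118.5]), array([ 49.5, 118.3]), np.float64(82.5)]
scene [353. 211.] ztop 0.1044 n 170 rect [array([530.1, 250.7]), array([58.5, 14.2]), np.float64(0.1)]
scene [148. 228.] ztop 0.1011 n 84 rect [array([ 693.1, -173.8]), array([19.7, 19.8]), np.float64(15.7)]
scene [195. 233.] ztop 0.0612 n 168 rect [array([679. , -72.5]), array([57.4, 58. ]), np.float64(37.0)]
scene [279. 263.] ztop 0.0363 n 1667 rect [array([686.4, 114.5]), array([127.6,  69. ]), np.float64(88.9)]
scene [468. 304.] ztop 0.1304 n 311 rect [array([692.6, 472.4]), array([ 29.1, 112.1]), np.float64(76.5)]
```

```bash
python3 - <<'E'
from cell import env
from h import *
c0=np.array([.5307,.0033]); a=.0096
ex=np.array([np.cos(a),np.sin(a)]); ey=np.array([-np.sin(a),np.cos(a)])
G=[]
for n in ["top","scene"]:
    z=np.load(n+"0.npz"); p,d=z["p"],z["d"]; P=cloud(env,n,p,d)
    g=p.astype(int); lum=g.mean(-1); sat=g.max(-1)-g.min(-1)
    m=(abs(P[...,2]-.008)<.005)&(d>0); q=P[...,:2]-c0; tx,ty=q@ex,q@ey
    m&=(abs(tx)<.09)&(abs(ty)<.3)
    print(n,"lum hist",np.histogram(lum[m],bins=range(0,260,20))[0])
    m&=(lum>55)&(sat<30)
    # run along x-extreme strips (|tx| 30..38) and y profile
    h=np.histogram(ty[m],bins=np.arange(-.3,.301,.01))[0]; print(h)
    for k in range(60): pass
    mm=cv2.morphologyEx(m.astype(np.uint8),cv2.MORPH_OPEN,np.ones((2,2)))
    K,l,st,_=cv2.connectedComponentsWithStats(mm)
    for j in range(1,K):
        if st[j,4]<25: continue
        s=l==j; print(st[j,4],"x",np.percentile(tx[s],[1,99]).round(4),"y",np.percentile(ty[s],[1,99]).round(4))
E
```

```text
top lum hist [   5  156 4615 5777  274  133  101  105  346  277  484   37]
[ 19  30  25  31  38  47 105 141 132  68 102 121 158  92  41  39  40  40
  86 211 271 269 271 270 220 174 143 152 156 172 245 280 282 282 289 284
 281 288 237 121  73  70  69  82 197 287 289 291 289 290 293 295 236  67
  59  54  62  99 296 296]
8963 x [-0.0922  0.0852] y [-0.1858  0.2947]
512 x [-0.0459  0.0372] y [-0.2944 -0.212 ]
85 x [-0.0225  0.0381] y [-0.1803 -0.1565]
scene lum hist [   7 4805 4045  259  226  306 1184  123   46    3    0    0]
[ 15  36  29  31  32  37  94 116 101   0   0  28  69  12   0   0   0   0
   6  95 108   1  29  14  43  51  48  45  41  44  79 128 115   0   0   0
  72 127  79  29   7   7   6  20 102   2  16  35  35  35  33  37  32   7
   4   4   4  63  32   0]
38 x [-0.0795  0.001 ] y [-0.1826 -0.1535]
477 x [-0.04   0.044] y [-0.2895 -0.2077]
207 x [-0.04    0.0412] y [-0.1088 -0.0881]
49 x [0.0023 0.2462] y [-0.1725 -0.0091]
579 x [-0.0384  0.0433] y [-0.0514  0.0313]
282 x [-0.041   0.0599] y [0.0675 0.0946]
98 x [-0.0593 -0.0419] y [0.1699 0.2284]
100 x [-0.0249  0.0422] y [0.139  0.1514]
125 x [0.05   0.0642] y [0.1694 0.2335]
37 x [0.0504 0.0604] y [0.2721 0.2903]
```

```bash
cat > go.py <<'E'
# usage: go.py x y z(tcp) yaw_deg -> row delta from the present pose
import sys, numpy as np
from cell import env
s=env.read_state(); x,y,z,w=map(float,sys.argv[1:5])
yaw=s["tcp_rot"][2]; R=np.array([[np.cos(yaw),np.sin(yaw),0],[np.sin(yaw),-np.cos(yaw),0],[0,0,-1]])
d=R.T@(np.array([x,y,z])-s["position"])*100
t=-(np.radians(w)-yaw); t=(t+np.pi)%(2*np.pi)-np.pi
print("t",s["t"],"pos",s["position"].round(4),"yaw",np.degrees(yaw).round(2),"F",s["force"].round(1),"w",round(s["gripper_width"],4),"-> cm",d.round(2),"turn",round(t,3))
E
python3 go.py .4926 .124 .2 -7.5
```

```text
t 0.1 pos [ 0.1616 -0.6033  0.2389] yaw 15.0 F [ 0.2  0.2 -0.5] w 0.0919 -> cm [ 50.79 -61.69   3.89] turn 0.393
```

Call:
{"method": "play_rows", "body": {
  "rows": [
    [[50.8,-61.7,3.9,0.39,0],[50.8,-61.7,3.9,0.39,0],[50.8,-61.7,3.9,0.39,0],[50.8,-61.7,3.9,0.39,0],[50.8,-61.7,3.9,0.39,0],[50.8,-61.7,3.9,0.39,0],[50.8,-61.7,3.9,0.39,0],[50.8,-61.7,3.9,0.39,0]]
  ],
  "force": 8
}}

```text
t: 1.1
position: [0.369, -0.1473, 0.2152]
tcp_rot: [3.141, -0.001, -0.129]
force: [0.5, -0.6, -0.4]
gripper_width: 0.0917
finger_force: 0.0
```

```bash
python3 go.py .4926 .124 .17 -7.5
```

```text
t 1.1 pos [ 0.369  -0.1473  0.2152] yaw -7.37 F [ 0.5 -0.6 -0.4] w 0.0917 -> cm [  8.78 -28.49   4.52] turn 0.002
```

Call:
{"method": "play_rows", "body": {
  "rows": [
    [[8.8,-28.5,4.5,0,0],[8.8,-28.5,4.5,0,0],[8.8,-28.5,4.5,0,0],[8.8,-28.5,4.5,0,0],[8.8,-28.5,4.5,0,0],[8.8,-28.5,4.5,0,0],[8.8,-28.5,4.5,0,0]]
  ]
}}

```text
t: 1.98
position: [0.4916, 0.122, 0.1698]
tcp_rot: [3.141, 0.001, -0.127]
force: [-0.4, -0.3, 0.2]
gripper_width: 0.0919
finger_force: 0.0
```

```bash
python3 go.py .4926 .124 .04 -7.5; python3 - <<'E'
from cell import env
from h import *
i=env.camera_info("wrist"); p,d=env.camera("wrist"); P=cloud(env,"wrist",p,d,i)
cv2.imwrite("pics/w1.png",p[:,:,::-1])
m=((d>0)&(P[...,2]>.05)&(P[...,2]<.07)&(P[...,0]<.65)).astype(np.uint8)
k,l,st,c=cv2.connectedComponentsWithStats(m)
for j in range(1,k):
    if st[j,4]>300: print(c[j].round(),P[l==j][:,2].mean().round(4),cv2.minAreaRect((P[l==j][:,:2]*1000).astype(np.float32)))
E
```

```text
t 1.975 pos [0.4916 0.122  0.1698] yaw -7.3 F [-0.4 -0.3  0.2] w 0.0919 -> cm [ 0.08 -0.22 12.98] turn 0.004
[254. 136.] 0.0557 ((537.2893676757812, 116.96829223632812), (49.67243576049805, 119.71107482910156), 82.55829620361328)
[105. 163.] 0.059 ((529.1195678710938, 247.69451904296875), (129.82398986816406, 38.56781768798828), 0.8107349276542664)
[388. 138.] 0.0595 ((526.9552001953125, 6.641414642333984), (3.2515811920166016, 49.50981521606445), 79.16426086425781)
```

Call:
{"method": "play_rows", "body": {
  "rows": [
    [[0.1,-0.2,5,0,0],[0.1,-0.2,10,0,0],[0.1,-0.2,12.9,0,0],[0.1,-0.2,12.9,0,0],[0.1,-0.2,12.9,0,1],[0.1,-0.2,12.9,0,1],[0.1,-0.2,12.9,0,1],[0.1,-0.2,12.9,0,1]]
  ],
  "force": 8
}}

```text
t: 3.02
position: [0.4939, 0.1242, 0.0418]
tcp_rot: [-3.141, -0.001, -0.128]
force: [0.1, 1.0, -0.0]
gripper_width: 0.0538
finger_force: 0.0
```

```bash
python3 go.py .4926 .124 .04 -7.5
```

```text
t 3.025 pos [0.4939 0.1242 0.0418] yaw -7.34 F [ 0.1  1.  -0. ] w 0.0538 -> cm [-0.12  0.04  0.18] turn 0.003
```

Call:
{"method": "play_rows", "body": {
  "rows": [
    [[0,0,0,0,1],[0,0,0,0,1],[0.3,0,-2,0,1],[0.6,0,-4,0,1],[1,0,-6,0,1],[1.3,0,-8,0,1],[1.6,0,-9.5,0,1],[1.6,0,-10.5,0,1]]
  ],
  "force": 8
}}

```text
t: 4.03
position: [0.5095, 0.1221, 0.1467]
tcp_rot: [-3.142, -0.0, -0.128]
force: [0.8, -0.3, -1.7]
gripper_width: 0.05
finger_force: 8.0
```

```bash
python3 go.py .5297 .1128 .15 0.55; python3 - <<'E'
from cell import env
from h import *
p,d=env.camera("scene"); cv2.imwrite("pics/s2.png",cv2.resize(p[100:280,150:420,::-1],None,fx=2,fy=2))
E
```

```text
t 4.025 pos [0.5095 0.1221 0.1467] yaw -7.35 F [ 0.8 -0.3 -1.7] w 0.05 -> cm [ 2.12  0.66 -0.33] turn -0.138
```

View pics/s2.png

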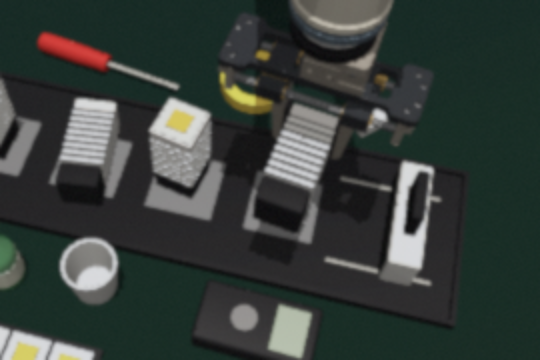

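The crop shows the lamp of pad 3 held at its LED end (305,140) with its foot (285,200) still out towards the camera, so it is raised but still tilted. I'll measure the tilt.

```bash
cat > tilt.py <<'E'
import sys
from cell import env
from h import *
yc=float(sys.argv[1])
for n in ["scene","top"]:
    p,d=env.camera(n); P=cloud(env,n,p,d)
    m=(d>0)&(abs(P[...,1]-yc)<.015)&(P[...,2]>.012)&(P[...,2]<.17)&(P[...,0]>.44)&(P[...,0]<.62)
    Q=P[m]
    print(n,len(Q),"zmin by x:",[(round(x,3),(Q[abs(Q[:,0]-x)<.005,2].min()*1000).round(),(Q[abs(Q[:,0]-x)<.005,2].max()*1000).round()) for x in np.arange(.45,.62,.01) if (abs(Q[:,0]-x)<.005).sum()>2])
E
python3 tilt.py .118
```

```text
scene 945 zmin by x: [(np.float64(0.49), np.float64(160.0), np.float64(162.0)), (np.float64(0.5), np.float64(162.0), np.float64(166.0)), (np.float64(0.51), np.float64(157.0), np.float64(166.0)), (np.float64(0.52), np.float64(155.0), np.float64(165.0)), (np.float64(0.53), np.float64(154.0), np.float64(165.0)), (np.float64(0.54), np.float64(154.0), np.float64(166.0)), (np.float64(0.55), np.float64(155.0), np.float64(165.0)), (np.float64(0.56), np.float64(153.0), np.float64(164.0)), (np.float64(0.57), np.float64(154.0), np.float64(165.0)), (np.float64(0.58), np.float64(154.0), np.float64(164.0)), (np.float64(0.59), np.float64(159.0), np.float64(164.0)), (np.float64(0.6), np.float64(159.0), np.float64(164.0)), (np.float64(0.61), np.float64(114.0), np.float64(164.0))]
top 5 zmin by x: [(np.float64(0.49), np.float64(116.0), np.float64(130.0))]
```

```bash
python3 go.py .456 .1285 .0425 -7.35
```

```text
t 4.175 pos [0.5093 0.1221 0.1462] yaw -7.34 F [ 0.8 -0.8 -0.7] w 0.0501 -> cm [-5.37  0.05 10.37] turn 0.0
```

Call:
{"method": "play_rows", "body": {
  "rows": [
    [[-2.7,0,4,0,1],[-5.4,0,8,0,1],[-5.4,0,9.5,0,1],[-5.4,0,10.2,0,1],[-5.4,0,10.3,0,1],[-5.4,0,10.3,0,1]]
  ],
  "force": 8
}}

```text
t: 4.92
position: [0.4572, 0.1292, 0.0436]
tcp_rot: [-3.141, -0.002, -0.128]
force: [0.6, 0.1, -1.1]
gripper_width: 0.05
finger_force: 8.0
```

Call:
{"method": "play_rows", "body": {
  "rows": [
    [[0,0,0,0,1],[0,0,0,0,1],[0.3,0,-0.9,0,1],[0.6,0,-1.8,0,1],[1.0,0,-2.6,0,1],[1.5,0,-3.4,0,1],[2.1,0,-4.2,0,1],[2.7,0,-5.0,0,1]]
  ],
  "force": 3.5
}}

```text
t: 5.92
position: [0.4831, 0.1255, 0.0938]
tcp_rot: [-3.142, -0.0, -0.128]
force: [0.6, 0.6, -2.1]
gripper_width: 0.0501
finger_force: 3.5
```

```bash
python3 go.py .456 .1285 .0425 -7.35; python3 - <<'E'
from cell import env
from h import *
p,d=env.camera("scene"); cv2.imwrite("pics/s3.png",cv2.resize(p[100:280,150:420,::-1],None,fx=2,fy=2))
E
```

```text
t 5.925 pos [0.4831 0.1255 0.0938] yaw -7.35 F [ 0.6  0.6 -2.1] w 0.0501 -> cm [-2.73  0.05  5.13] turn 0.0
```

View pics/s3.png

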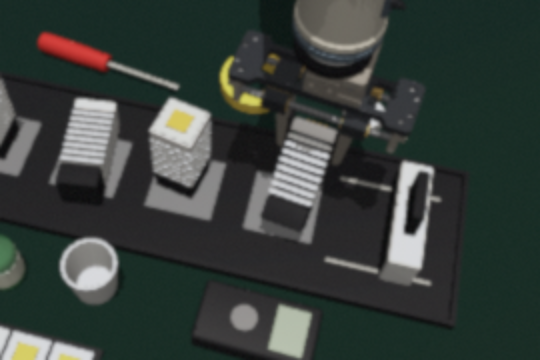

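The lamp is still held, foot at (290,215). The picture alone doesn't give the angle, so I'll use depth.

```bash
python3 tilt.py .121 | head -1 | sed 's/np.float64//g'
```

```text
scene 743 zmin by x: [((0.47), (106.0), (107.0)), ((0.48), (110.0), (117.0)), ((0.49), (96.0), (117.0)), ((0.5), (89.0), (107.0)), ((0.51), (84.0), (102.0)), ((0.52), (74.0), (95.0)), ((0.53), (67.0), (86.0)), ((0.54), (63.0), (80.0)), ((0.55), (58.0), (75.0)), ((0.56), (12.0), (65.0)), ((0.57), (47.0), (62.0)), ((0.58), (46.0), (55.0))]
```

Call:
{"method": "play_rows", "body": {
  "rows": [
    [[1.4,0,-1.3,0,1],[3.0,0,-2.3,0,1],[4.8,0,-3.0,0,1],[6.6,0,-3.4,0,1],[8.5,0,-3.4,0,1],[9.8,0,-3.3,0,1],[10.4,0,-3.1,0,1],[10.4,0,-3.1,0,1]]
  ]
}}

```text
t: 7.08
position: [0.5853, 0.1121, 0.1236]
tcp_rot: [3.141, 0.001, -0.128]
force: [-1.2, -0.7, -1.9]
gripper_width: 0.05
finger_force: 3.5
```

```bash
python3 go.py .5297 .1128 .13 0.55; python3 tilt.py .113 | head -1 | sed 's/np.float64//g';  python3 - <<'E'
from cell import env
from h import *
p,d=env.camera("scene"); cv2.imwrite("pics/s4.png",cv2.resize(p[100:280,150:420,::-1],None,fx=2,fy=2))
E
```

```text
t 7.075 pos [0.5853 0.1121 0.1236] yaw -7.35 F [-1.2 -0.7 -1.9] w 0.05 -> cm [-5.53  0.65 -0.64] turn -0.138
scene 426 zmin by x: [((0.55), (113.0), (117.0)), ((0.57), (132.0), (135.0)), ((0.58), (133.0), (142.0)), ((0.59), (122.0), (143.0)), ((0.6), (107.0), (137.0)), ((0.61), (94.0), (122.0))]
```

View pics/s4.png

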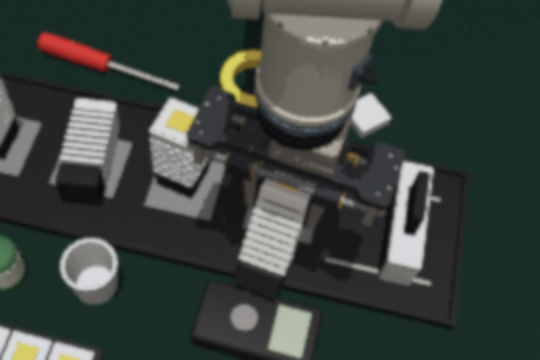

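The lamp's tilt is only about 50°: it rides in the grip and has slid towards the rim. I'll lift it clear and drop the grip to 3 N, then use quick x reversals to swing it to hang plumb.

Call:
{"method": "play_rows", "body": {
  "rows": [
    [[0,0,-3,0,1],[-2,0,-5,0,1],[-8,0,-5,0,1],[-8,0,-5,0,1],[-2,0,-5,0,1],[-2,0,-5,0,1],[-8,0,-5,0,1],[-8,0,-5,0,1]]
  ],
  "force": 3
}}

```text
t: 8.22
position: [0.5019, 0.1222, 0.1732]
tcp_rot: [3.14, 0.005, -0.127]
force: [0.4, 0.2, -4.0]
gripper_width: 0.0499
finger_force: 3.0
```

```bash
python3 go.py .5297 .1128 .13 0.55; python3 tilt.py .121 | head -1 | sed 's/np.float64//g'
```

```text
t 8.225 pos [0.5019 0.1222 0.1732] yaw -7.3 F [ 0.4  0.2 -4. ] w 0.0499 -> cm [2.88 0.57 4.32] turn -0.137
scene 732 zmin by x: [((0.47), (148.0), (152.0)), ((0.48), (149.0), (155.0)), ((0.49), (152.0), (156.0)), ((0.5), (152.0), (157.0)), ((0.51), (117.0), (158.0)), ((0.52), (65.0), (156.0)), ((0.53), (40.0), (102.0))]
```

Call:
{"method": "play_rows", "body": {
  "rows": [
    [[0,0,0,0,1],[0.5,0.1,0,0,1],[1.2,0.2,0,-0.05,1],[2,0.4,0.3,-0.1,1],[2.9,0.6,0.6,-0.137,1],[2.9,0.6,1,-0.137,1],[2.9,0.6,1.2,-0.137,1],[2.9,0.6,1.2,-0.137,1]]
  ],
  "force": 14
}}

```text
t: 9.32
position: [0.5342, 0.1128, 0.162]
tcp_rot: [3.142, 0.001, 0.008]
force: [0.6, -0.7, -1.7]
gripper_width: 0.0494
finger_force: 14.0
```

```bash
python3 go.py .5297 .1128 .13 0.55; python3 - <<'E'
from cell import env
from h import *
for n in ["scene","top"]:
    p,d=env.camera(n); P=cloud(env,n,p,d)
    m=(d>0)&(abs(P[...,1]-.113)<.018)&(P[...,2]>.015)&(P[...,2]<.15)&(P[...,0]>.535)&(P[...,0]<.59)
    Q=P[m]; 
    if len(Q)>50:
        k=np.polyfit(Q[:,2],Q[:,0],1); print(n,len(Q),"x at z=.1, tilt deg",np.polyval(k,.1).round(4),np.degrees(np.arctan(k[0])).round(1),"z range",np.percentile(Q[:,2],[1,99]).round(3))
E
```

```text
t 9.325 pos [0.5342 0.1128 0.162 ] yaw 0.48 F [ 0.6 -0.7 -1.7] w 0.0494 -> cm [-0.45  0.    3.2 ] turn -0.001
scene 177 x at z=.1, tilt deg 0.5378 4.7 z range [0.097 0.14 ]
```

```bash
python3 - <<'E'
from cell import env
from h import *
p,d=env.camera("scene"); cv2.imwrite("pics/s5.png",cv2.resize(p[100:280,150:420,::-1],None,fx=2,fy=2))
E
```

```text
(no output)
```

View pics/s5.png

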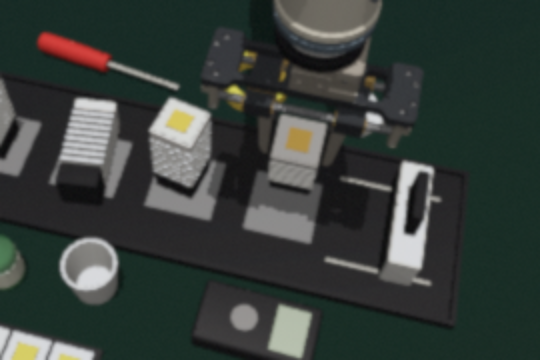

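The LED face now shows at (298,140) and the foot has gone under, out of sight. The lamp may have swung past plumb, so I'll fit a plane to the LED face.

```bash
cat > led.py <<'E'
import sys
from cell import env
from h import *
n=sys.argv[1]; u0,v0,r=map(int,sys.argv[2:5])
p,d=env.camera(n); P=cloud(env,n,p,d)
for dv in (0,24,34):
    Q=P[v0+dv-r:v0+dv+r+1,u0-r:u0+r+1].reshape(-1,3); Q=Q[abs(Q[:,2]-np.median(Q[:,2]))<.03]; c=Q.mean(0); nn=np.linalg.svd(Q-c)[2][2]; nn*=np.sign(nn[2])
    print(dv,"centre",c.round(4),"normal",nn.round(3))
E
python3 led.py scene 299 170 6
```

```text
0 centre [0.5227 0.1125 0.1429] normal [ 0.257 -0.007  0.966]
24 centre [0.523  0.1228 0.0504] normal [-0.969 -0.013  0.247]
34 centre [0.528  0.1287 0.0087] normal [-0.005 -0.009  1.   ]
```

The LED face normal leans 15° towards +x and its centre is at z = 0.143. The foot's low edge is therefore on the far side at x ≈ 0.516, z ≈ 0.02, and the lamp has swung past plumb. I'll shift it +38 mm slowly and touch the foot edge down, then draw back so it rights itself.

Call:
{"method": "play_rows", "body": {
  "rows": [
    [[0.4,0,0,0,1],[1.2,0,0,0,1],[2.2,0,0.2,0,1],[3.1,0,0.5,0,1],[3.6,0,0.8,0,1],[3.8,0,1.1,0,1],[3.8,0,1.3,0,1],[3.8,0,1.3,0,1]]
  ],
  "force": 14
}}

```text
t: 10.52
position: [0.573, 0.1132, 0.1498]
tcp_rot: [-3.141, -0.002, 0.009]
force: [1.3, -0.7, 2.8]
gripper_width: 0.0496
finger_force: 14.0
```

```bash
python3 go.py .5297 .1128 .13 0.55; python3 led.py scene 297 179 5
```

```text
t 10.525 pos [0.573  0.1132 0.1498] yaw 0.51 F [ 1.3 -0.7  2.8] w 0.0496 -> cm [-4.33 -0.    1.98] turn -0.001
0 centre [0.5467 0.1133 0.1333] normal [0.145 0.009 0.989]
24 centre [0.5786 0.124  0.1082] normal [-0.983 -0.035  0.18 ]
34 centre [0.5591 0.1291 0.0146] normal [0.973 0.232 0.001]
```

Call:
{"method": "play_rows", "body": {
  "rows": [
    [[0,0,0,0,1],[0,0,0,0,1],[-0.5,0,0,0,1],[-1.0,0,0,0,1],[-1.5,0,0.1,0,1],[-2.0,0,0.2,0,1],[-2.0,0,0.2,0,1]]
  ],
  "force": 5
}}

```text
t: 11.45
position: [0.5521, 0.113, 0.1475]
tcp_rot: [-3.141, 0.0, 0.009]
force: [-0.5, 0.1, 5.5]
gripper_width: 0.05
finger_force: 5.0
```

```bash
python3 go.py .5297 .1128 .13 0.55; python3 led.py scene 297 179 4; python3 led.py scene 297 174 4|head -1
```

```text
t 11.45 pos [0.5521 0.113  0.1475] yaw 0.51 F [-0.5  0.1  5.5] w 0.05 -> cm [-2.24  0.    1.75] turn -0.001
0 centre [0.5371 0.1127 0.1299] normal [ 0.051 -0.04   0.998]
24 centre [0.5581 0.1238 0.0665] normal [-0.996 -0.009  0.086]
34 centre [0.5567 0.129  0.0169] normal [0.993 0.041 0.11 ]
0 centre [0.5262 0.1099 0.13  ] normal [-0.032 -0.037  0.999]
```

Call:
{"method": "play_rows", "body": {
  "rows": [
    [[0,0,0,0,0.4],[0,0,0,0,0.3],[0,0,0,0,0],[0,0,0,0,0],[0,0,-4,0,0],[0,0,-8,0,0],[-4,0,-10,0,0],[-6,0,-10,0,0]]
  ]
}}

```text
t: 12.55
position: [0.4919, 0.1125, 0.2488]
tcp_rot: [-3.141, -0.002, 0.009]
force: [0.4, 0.8, 0.2]
gripper_width: 0.0915
finger_force: 0.0
```

```bash
cat > objs.py <<'E'
from cell import env
from h import *
for n in ["scene","top"]:
    p,d=env.camera(n); P=cloud(env,n,p,d)
    for nm,c,z in [("c",(.5215,-.0153),.128),("d",(.5325,-.256),.128),("3",(.532,.1128),.128),("1",(.532,-.127),.128),("1flat",(.5315,-.1287),.058),("stop",(.529,.2),.1035),("flux",(.692,-.174),.1),("cup",(.6785,-.073),.06),("meter",(.685,.1135),.035)]:
        m=(d>0)&(abs(P[...,2]-z)<.007)&(np.hypot(P[...,0]-c[0],P[...,1]-c[1])<(.1 if nm=="stop" else .07))
        Q=P[m]
        if len(Q)>40: print(n,nm,len(Q),[np.round(x,1) for x in cv2.minAreaRect((Q[:,:2]*1000).astype(np.float32))])
E
python3 objs.py; python3 go.py .4853 -.1348 .12 7.3
```

```text
scene c 466 [array([522. , -14.9]), array([49.6, 50.7]), np.float64(80.2)]
scene d 431 [array([ 532.9, -255.5]), array([50.7, 51.2]), np.float64(89.8)]
scene 3 493 [array([530.6, 113.3]), array([50.2, 49.5]), np.float64(0.6)]
scene 1flat 898 [array([ 532.1, -128.5]), array([120.8,  50.4]), np.float64(7.6)]
scene stop 239 [array([527.8, 180.9]), array([154.5,  58.9]), np.float64(88.3)]
scene flux 89 [array([ 692.8, -173.7]), array([21.1, 18.9]), np.float64(1.3)]
scene cup 197 [array([679.1, -72.6]), array([58.2, 57.5]), np.float64(19.0)]
scene meter 1876 [array([686.1, 114.7]), array([129.1,  70.2]), np.float64(89.1)]
top c 488 [array([521.4, -16. ]), array([48.6, 49.4]), np.float64(77.6)]
top d 492 [array([ 532.2, -256. ]), array([49.8, 49.9]), np.float64(88.4)]
top 3 46 [array([516.8,  89.4]), array([11.8, 28.9]), np.float64(65.8)]
top 1flat 775 [array([ 531. , -129.3]), array([119. ,  50.6]), np.float64(7.5)]
top flux 64 [array([ 692.1, -175.2]), array([19.1, 20.6]), np.float64(50.6)]
top cup 142 [array([678.5, -72.9]), array([56.9, 58.6]), np.float64(75.7)]
top meter 41 [array([690.8,  83.1]), array([67.5, 73.4]), np.float64(12.4)]
t 12.65 pos [0.4909 0.1123 0.2476] yaw 0.52 F [ 0.  -0.4 -0.9] w 0.0917 -> cm [-0.79 24.71 12.76] turn -0.118
```

Lamp on pad 3 now stands at (0.5306, 0.1133), square with the tray, and the other things have not moved. For pad 1 I'll take a shallow grip so the gripper body stays above the neighbours' tops.

Call:
{"method": "play_rows", "body": {
  "rows": [
    [[-0.8,24.7,5,-0.12,0],[-0.8,24.7,5,-0.12,0],[-0.8,24.7,5,-0.12,0],[-0.8,24.7,5,-0.12,0],[-0.8,24.7,8,-0.12,0],[-0.8,24.7,8,-0.12,0],[-0.8,24.7,8,-0.12,0]]
  ]
}}

```text
t: 13.52
position: [0.4873, -0.1343, 0.1676]
tcp_rot: [-3.142, -0.0, 0.129]
force: [-0.1, 0.8, -0.7]
gripper_width: 0.0917
finger_force: 0.0
```

```bash
python3 go.py .4849 -.1347 .072 7.4
```

```text
t 13.525 pos [ 0.4873 -0.1343  0.1676] yaw 7.41 F [-0.1  0.8 -0.7] w 0.0917 -> cm [-0.24  0.    9.56] turn 0.0
```

Call:
{"method": "play_rows", "body": {
  "rows": [
    [[-0.2,0,4,0,0],[-0.2,0,7.5,0,0],[-0.2,0,9.3,0,0],[-0.2,0,9.5,0,1],[-0.2,0,9.5,0,1],[-0.2,0,9.5,0,1],[-0.2,0,9.5,0,1],[-0.2,0,9.5,0,1]]
  ],
  "force": 12
}}

```text
t: 14.52
position: [0.485, -0.135, 0.0728]
tcp_rot: [3.141, -0.001, 0.129]
force: [-0.7, 0.1, 6.0]
gripper_width: 0.0497
finger_force: 12.0
```

Call:
{"method": "play_rows", "body": {
  "rows": [
    [[0,0,0,0,1],[0,0,0,0,1],[0,0,-1,0,1],[0,0,-3,0,1],[0,0,-6,0,1],[0,0,-9,0,1],[0,0,-10.5,0,1],[0,0,-10.5,0,1]]
  ],
  "force": 12
}}

```text
t: 15.52
position: [0.485, -0.135, 0.1779]
tcp_rot: [3.141, -0.002, 0.129]
force: [-0.4, -0.7, -4.5]
gripper_width: 0.0498
finger_force: 12.0
```

```bash
python3 tilt.py -.128 | head -1 | sed 's/np.float64//g'; python3 go.py .4849 -.1347 .072 7.4
```

```text
scene 718 zmin by x: [((0.45), (146.0), (154.0)), ((0.46), (112.0), (160.0)), ((0.47), (86.0), (164.0)), ((0.48), (136.0), (168.0)), ((0.49), (124.0), (164.0)), ((0.5), (107.0), (145.0)), ((0.51), (93.0), (129.0)), ((0.52), (84.0), (113.0)), ((0.53), (73.0), (97.0)), ((0.54), (65.0), (80.0))]
t 15.625 pos [ 0.484  -0.1348  0.1764] yaw 7.38 F [-0.6  0.2 -3.3] w 0.0498 -> cm [ 0.09  0.   10.44] turn -0.0
```

Call:
{"method": "play_rows", "body": {
  "rows": [
    [[0,0,0,0,1],[0,0,0,0,1],[0,0,0,0,1]]
  ],
  "force": 5
}}

```text
t: 16.0
position: [0.4845, -0.1348, 0.1768]
tcp_rot: [-3.141, 0.001, 0.129]
force: [-1.0, -0.3, -3.8]
gripper_width: 0.0496
finger_force: 5.0
```

```bash
cat > face.py <<'E'
# fit of the lamp's planes: far side face and LED face; args: yc tcp_x
import sys
from cell import env
from h import *
yc,xt=map(float,sys.argv[1:3]); p,d=env.camera("scene"); P=cloud(env,"scene",p,d)
m=(d>0)&(abs(P[...,1]-yc)<.016)&(P[...,2]>.018)&(P[...,2]<.2)&(abs(P[...,0]-xt)<.09); Q=P[m]
s=np.random.default_rng(0)
for k in range(2):
    best=None
    for _ in range(300):
        a=Q[s.choice(len(Q),3,False)]; n=np.cross(a[1]-a[0],a[2]-a[0]); L=np.linalg.norm(n)
        if L<1e-6 or abs(n[1]/L)>.25: continue
        i=abs((Q-a[0])@(n/L))<.0025
        if best is None or i.sum()>best.sum(): best=i
    T=Q[best]; c=T.mean(0); n=np.linalg.svd(T-c)[2][2]; n*=np.sign(n[2])
    lo,hi=T[T[:,2].argmin()],T[T[:,2].argmax()]
    print(best.sum(),"c",c.round(4),"n",n.round(3),"lo",lo.round(3),"hi",hi.round(3)); Q=Q[~best]
E
python3 face.py -.13 .485; python3 go.py .4849 -.1347 .072 7.4
```

```text
474 c [ 0.5071 -0.13    0.1129] n [0.869 0.11  0.483] lo [ 0.535 -0.132  0.062] hi [ 0.476 -0.13   0.166]
141 c [ 0.4984 -0.1304  0.1173] n [0.854 0.123 0.506] lo [ 0.531 -0.116  0.059] hi [ 0.474 -0.14   0.163]
t 16.05 pos [ 0.4845 -0.1349  0.1769] yaw 7.38 F [ 0.   0.4 -3.2] w 0.0495 -> cm [ 4.000e-02 -1.000e-02  1.049e+01] turn -0.0
```

The lamp hangs 29° short of plumb. Its robot-side foot edge is at x ≈ 0.4915, z ≈ 0.038, almost under the grip. I'll shift it over pad 1, square the yaw and touch that edge down, then push +x to right it.

```bash
python3 go.py .5 -.127 .154 0.55
```

```text
t 16.05 pos [ 0.4845 -0.1349  0.1769] yaw 7.38 F [ 0.   0.4 -3.2] w 0.0495 -> cm [ 1.63 -0.58  2.29] turn 0.119
```

Call:
{"method": "play_rows", "body": {
  "rows": [
    [[0,0,0,0,1],[0.3,-0.1,0.2,0.03,1],[0.7,-0.3,0.8,0.06,1],[1.2,-0.5,1.5,0.1,1],[1.6,-0.6,2,0.12,1],[1.6,-0.6,2.3,0.12,1],[1.6,-0.6,2.3,0.12,1]]
  ],
  "force": 10
}}

```text
t: 16.92
position: [0.4995, -0.1268, 0.1539]
tcp_rot: [-3.141, 0.001, 0.009]
force: [0.4, -0.8, -3.3]
gripper_width: 0.0498
finger_force: 10.0
```

```bash
python3 face.py -.127 .505; python3 go.py .5 -.127 .146 0.55
```

```text
475 c [ 0.5218 -0.1271  0.0918] n [0.878 0.021 0.477] lo [ 0.549 -0.135  0.039] hi [ 0.495 -0.134  0.142]
128 c [ 0.512  -0.1271  0.0992] n [0.872 0.043 0.487] lo [ 0.542 -0.136  0.049] hi [ 0.491 -0.142  0.142]
t 16.975 pos [ 0.4996 -0.1269  0.1541] yaw 0.52 F [ 0.3  0.2 -3.8] w 0.0501 -> cm [0.04 0.01 0.81] turn -0.001
```

Call:
{"method": "play_rows", "body": {
  "rows": [
    [[0,0,0.4,0,1],[0,0,0.8,0,1],[0.7,0,0.8,0,1],[1.5,0,0.8,0,1],[2.3,0,0.9,0,1],[3.1,0,1.1,0,1],[3.8,0,1.3,0,1],[3.8,0,1.3,0,1]]
  ],
  "force": 6
}}

```text
t: 17.98
position: [0.5401, -0.1267, 0.1419]
tcp_rot: [3.141, -0.003, 0.009]
force: [2.3, 0.5, 6.4]
gripper_width: 0.05
finger_force: 6.0
```

```bash
python3 face.py -.127 .535; python3 go.py .55 -.127 .14 0.55
```

```text
424 c [ 0.5457 -0.1269  0.0803] n [0.987 0.009 0.16 ] lo [ 0.555 -0.118  0.018] hi [ 0.535 -0.118  0.135]
98 c [ 0.5233 -0.131   0.1314] n [-0.132 -0.047  0.99 ] lo [ 0.504 -0.14   0.126] hi [ 0.533 -0.112  0.135]
t 18.025 pos [ 0.5399 -0.1268  0.142 ] yaw 0.51 F [1.7 0.3 6.5] w 0.0499 -> cm [1.01 0.03 0.2 ] turn -0.001
```

Call:
{"method": "play_rows", "body": {
  "rows": [
    [[0.5,0,0.1,0,1],[1.0,0,0.3,0,1],[1.5,0,0.4,0,1],[1.5,0,0.4,0,1]]
  ],
  "force": 5
}}

```text
t: 18.52
position: [0.5536, -0.1265, 0.1372]
tcp_rot: [3.141, -0.001, 0.009]
force: [2.3, 0.1, 4.0]
gripper_width: 0.0501
finger_force: 5.0
```

```bash
python3 face.py -.127 .535; python3 go.py .55 -.127 .14 0.55
```

```text
362 c [ 0.5542 -0.127   0.0776] n [ 0.999 -0.007  0.042] lo [ 0.556 -0.113  0.018] hi [ 0.551 -0.131  0.13 ]
106 c [ 0.5374 -0.1308  0.1284] n [-0.023 -0.026  0.999] lo [ 0.505 -0.138  0.125] hi [ 0.549 -0.112  0.131]
t 18.575 pos [ 0.5534 -0.1265  0.1373] yaw 0.51 F [2.2 0.1 3.8] w 0.0499 -> cm [-0.34  0.05 -0.27] turn -0.001
```

Tilt is down to about 2°, with the lamp centred at x ≈ 0.529. Release and back off.

Call:
{"method": "play_rows", "body": {
  "rows": [
    [[0,0,0,0,0.4],[0,0,0,0,0.3],[0,0,0,0,0],[0,0,0,0,0],[0,0,-4,0,0],[0,0,-8,0,0],[-4,0,-10,0,0.5],[-6,0,-10,0,1]]
  ]
}}

```text
t: 19.58
position: [0.4921, -0.1271, 0.2389]
tcp_rot: [3.141, -0.002, 0.009]
force: [0.2, 0.3, 0.1]
gripper_width: 0.0743
finger_force: 0.0
```

```bash
python3 objs.py | grep -v flat; python3 go.py .529 .31 .2 0.55
```

```text
scene c 470 [array([522.4, -14.9]), array([49.4, 51.3]), np.float64(79.2)]
scene d 437 [array([ 533.4, -255.3]), array([50.1, 50.7]), np.float64(88.4)]
scene 3 495 [array([530. , 113.3]), array([50.5, 49.4]), np.float64(0.3)]
scene 1 450 [array([ 533.4, -125.5]), array([49.7, 50.9]), np.float64(89.2)]
scene stop 239 [array([527.7, 181. ]), array([155.,  59.]), np.float64(88.4)]
scene flux 93 [array([ 693.5, -173.8]), array([20.3, 20.2]), np.float64(74.7)]
scene cup 195 [array([678.8, -72.2]), array([57.6, 58.3]), np.float64(62.3)]
scene meter 1875 [array([685.9, 114.6]), array([128.9,  69.7]), np.float64(88.9)]
top c 519 [array([521.4, -16. ]), array([48.7, 49.2]), np.float64(77.9)]
top 3 519 [array([529.4, 112.3]), array([49.9, 49.3]), np.float64(0.4)]
top stop 196 [array([505.5, 188.1]), array([159.7,  57. ]), np.float64(70.0)]
top flux 64 [array([ 691.6, -174.6]), array([19.2, 19.7]), np.float64(82.5)]
top cup 145 [array([678.7, -72.9]), array([56.8, 59.1]), np.float64(76.0)]
top meter 1305 [array([684.5, 113.7]), array([129.6,  69.8]), np.float64(89.1)]
t 19.675 pos [ 0.4911 -0.1269  0.2376] yaw 0.48 F [ 0.1 -0.1  0.8] w 0.0663 -> cm [  4.15 -43.66   3.76] turn -0.001
```

Four lamps are upright on their pads. Next the stop: approach behind the tab with the fingers shut.

Call:
{"method": "play_rows", "body": {
  "rows": [
    [[4.1,-43.7,2.5,0,1],[4.1,-43.7,2.5,0,1],[4.1,-43.7,2.5,0,1],[4.1,-43.7,2.5,0,1],[4.1,-43.7,2.5,0,1],[4.1,-43.7,2.5,0,1],[4.1,-43.7,2.5,0,1],[4.1,-43.7,2.5,0,1]]
  ]
}}

```text
t: 20.68
position: [0.5302, 0.3149, 0.2111]
tcp_rot: [-3.141, 0.0, 0.013]
force: [0.5, -0.6, -0.5]
gripper_width: 0.0004
finger_force: 0.0
```

Call:
{"method": "play_rows", "body": {
  "rows": [
    [[0,0,0,0,1],[0,0,0,0,1]]
  ]
}}

```text
t: 20.92
position: [0.53, 0.3093, 0.212]
tcp_rot: [3.141, 0.0, 0.008]
force: [-0.3, -0.1, -0.9]
gripper_width: 0.0002
finger_force: 0.0
```

```bash
python3 go.py .529 .31 .097 0.55
```

```text
t 20.925 pos [0.53   0.3093 0.212 ] yaw 0.44 F [-0.3 -0.1 -0.9] w 0.0002 -> cm [-0.1  -0.08 11.5 ] turn -0.002
```

Call:
{"method": "play_rows", "body": {
  "rows": [
    [[-0.1,0,6,0,1],[-0.1,0,11,0,1],[-0.1,0,11.5,0,1],[-0.1,2,11.5,0,1],[-0.1,3.5,11.5,0,1],[-0.1,5,11.5,0,1],[-0.1,6.5,11.5,0,1],[-0.1,8,11.5,0,1]]
  ]
}}

```text
t: 21.92
position: [0.5305, 0.2298, 0.0981]
tcp_rot: [-3.141, -0.002, 0.009]
force: [1.4, 4.6, 3.1]
gripper_width: 0.0002
finger_force: 2.1
```

Call:
{"method": "play_rows", "body": {
  "rows": [
    [[0,0,0,0,1],[0,0.4,0,0,1],[0,0.8,0,0,1]]
  ]
}}

```text
t: 22.3
position: [0.5293, 0.2226, 0.0969]
tcp_rot: [-3.142, 0.001, 0.009]
force: [-1.2, 3.3, 0.2]
gripper_width: 0.0003
finger_force: 1.7
```

```bash
cat > st.py <<'E'
from cell import env
from h import *
for n in ["scene","top"]:
    p,d=env.camera(n); P=cloud(env,n,p,d)
    for zz in (.1035,.06):
        m=(d>0)&(abs(P[...,2]-zz)<.006)&(abs(P[...,0]-.529)<.07)&(P[...,1]>.145)&(P[...,1]<.3); Q=P[m]
        if len(Q)>20: print(n,zz,len(Q),"y pct",np.percentile(Q[:,1],[1,5,50,95,99]).round(4))
E
python3 st.py; python3 go.py .529 .218 .097 .55
```

```text
scene 0.1035 168 y pct [0.1939 0.1944 0.2021 0.2325 0.2371]
scene 0.06 544 y pct [0.181  0.1821 0.1931 0.2166 0.2184]
top 0.1035 62 y pct [0.1925 0.1926 0.1965 0.2018 0.2027]
top 0.06 315 y pct [0.1793 0.1807 0.1881 0.2075 0.2142]
t 22.4 pos [0.5293 0.2222 0.0969] yaw 0.52 F [-1.   1.8  0.1] w 0.0005 -> cm [-0.03  0.42 -0.01] turn -0.001
```

Call:
{"method": "play_rows", "body": {
  "rows": [
    [[0,0.2,0,0,1],[0,0.4,0,0,1],[0,0.5,0,0,1],[0,0.5,0,0,1]]
  ]
}}

```text
t: 22.9
position: [0.5296, 0.2172, 0.0971]
tcp_rot: [3.141, 0.0, 0.009]
force: [-1.8, 2.1, -0.9]
gripper_width: 0.0007
finger_force: 0.8
```

Call:
{"method": "play_rows", "body": {
  "rows": [
    [[0,0.1,0,0,1],[0,0.2,0,0,1]]
  ]
}}

```text
t: 23.15
position: [0.5297, 0.2154, 0.0972]
tcp_rot: [-3.142, 0.0, 0.009]
force: [-2.2, 3.9, -1.7]
gripper_width: 0.0006
finger_force: 1.5
```

Call:
{"method": "play_rows", "body": {
  "rows": [
    [[0,0.1,0,0,1],[0,0.2,0,0,1]]
  ]
}}

```text
t: 23.4
position: [0.5297, 0.2133, 0.0972]
tcp_rot: [-3.142, 0.0, 0.009]
force: [-2.6, 3.0, -0.5]
gripper_width: 0.0009
finger_force: 1.5
```

Call:
{"method": "play_rows", "body": {
  "rows": [
    [[0,0.1,0,0,1],[0,0.2,0,0,1]]
  ]
}}

```text
t: 23.65
position: [0.5298, 0.2126, 0.0973]
tcp_rot: [-3.139, -0.0, 0.008]
force: [-2.5, 14.5, -3.6]
gripper_width: 0.0006
finger_force: 6.8
```

```bash
python3 st.py; python3 go.py .529 .218 .097 .55
```

```text
scene 0.1035 160 y pct [0.1843 0.1847 0.1928 0.2223 0.2267]
scene 0.06 535 y pct [0.1713 0.1725 0.1835 0.2069 0.209 ]
top 0.1035 28 y pct [0.1835 0.1835 0.1855 0.1893 0.1906]
top 0.06 265 y pct [0.1703 0.1712 0.1778 0.1975 0.2025]
t 23.75 pos [0.5298 0.2127 0.0972] yaw 0.46 F [-1.9 11.5 -2.5] w 0.0009 -> cm [-0.07 -0.53  0.02] turn -0.002
```

The push met a hard stop (14.5 N against about 3 N of sliding), and the face is at the home position. One more small press, then retreat.

Call:
{"method": "play_rows", "body": {
  "rows": [
    [[0,0.1,0,0,1],[0,0.1,0,0,1]]
  ]
}}

```text
t: 24.0
position: [0.5298, 0.2126, 0.0973]
tcp_rot: [-3.138, -0.0, 0.008]
force: [-2.5, 16.3, -4.4]
gripper_width: 0.0005
finger_force: 7.7
```

Call:
{"method": "play_rows", "body": {
  "rows": [
    [[0,-2,0,0,1],[0,-6,0,0,1],[0,-8,-5,0,1],[0,-8,-11,0,1],[0,-8,-15,0,1],[-15,-8,-15,0,1],[-15,-8,-15,0,1],[-15,-8,-15,0,1]]
  ]
}}

```text
t: 25.0
position: [0.3765, 0.2886, 0.2475]
tcp_rot: [3.141, -0.0, 0.01]
force: [0.1, -0.5, -0.2]
gripper_width: 0.0002
finger_force: 0.0
```

```bash
python3 objs.py | grep -v flat; python3 st.py; python3 - <<'E'
from cell import env
from h import *
p,d=env.camera("scene"); cv2.imwrite("pics/s9.png",p[:,:,::-1])
E
```

```text
scene c 462 [array([522.1, -15.1]), array([50. , 50.5]), np.float64(79.2)]
scene d 435 [array([ 532.8, -255.1]), array([49.8, 50.7]), np.float64(89.8)]
scene 3 493 [array([530.8, 113.3]), array([50.8, 49.5]), np.float64(0.6)]
scene 1 452 [array([ 533.7, -125.6]), array([50.1, 50.1]), np.float64(90.0)]
scene stop 233 [array([530. , 150.4]), array([95.2, 59.6]), np.float64(90.0)]
scene flux 93 [array([ 692.8, -173.5]), array([19.8, 20.1]), np.float64(12.1)]
scene cup 195 [array([679.3, -72.2]), array([58. , 57.4]), np.float64(18.4)]
scene meter 1886 [array([686.4, 114.6]), array([129.3,  69.2]), np.float64(88.5)]
top c 515 [array([521.6, -16. ]), array([48.5, 49.7]), np.float64(77.7)]
top d 492 [array([ 532.2, -255.9]), array([50.4, 50.1]), np.float64(88.7)]
top 3 516 [array([529.2, 112.4]), array([50. , 49.5]), np.float64(0.5)]
top 1 498 [array([ 532.1, -127. ]), array([50.3, 50.4]), np.float64(89.6)]
top stop 189 [array([531.5, 151.7]), array([59.7, 93.2]), np.float64(3.7)]
top flux 66 [array([ 691.6, -174.7]), array([18.9, 19.8]), np.float64(86.4)]
top cup 143 [array([678.7, -72.9]), array([56.8, 59.1]), np.float64(76.7)]
top meter 1305 [array([684.7, 113.9]), array([129. ,  70.1]), np.float64(88.5)]
scene 0.1035 164 y pct [0.1842 0.1846 0.1908 0.1971 0.1979]
scene 0.06 644 y pct [0.1713 0.1726 0.1851 0.2075 0.2089]
top 0.1035 176 y pct [0.1828 0.1836 0.1895 0.1961 0.1973]
top 0.06 656 y pct [0.1705 0.1718 0.1835 0.2064 0.2079]
```

View pics/s9.png

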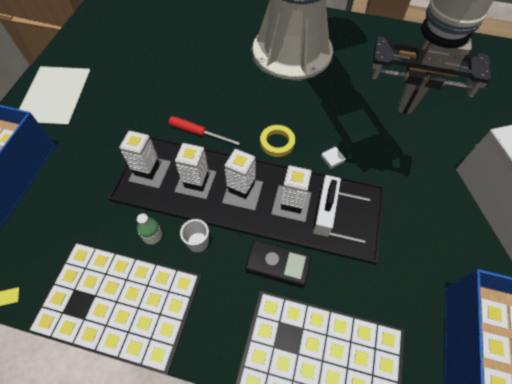

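All four lamps stand LED up, at (138,155), (193,165), (240,172) and (297,190). The stop is home at (328,205), the bystanders are in place and the arm is clear.

```bash
python3 -c "
from cell import env
print(env.close_job())"
```

```text
the job is handed in; nothing more can be done
None
```

Both toppled lamps now stand LED up on pads 1 and 3, then the stop was slid home against its end; the other two lamps and the flux, cup and meter measured unmoved, and the job was handed in at about 25 s (no verdict returned).

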